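# Set the polishing-rest carriage against the marked stop

### The job

On the guide rail on the polishing bench, set the sliding carriage against the marked stop, the stop block with the round mushroom-shaped post on top. With the fingertips press down the spring pad in the middle of the carriage to free its brake, keep it pressed while you push the carriage along the rail until it rests against that stop, then let the pad come up so that the brake holds it there. Never drive the carriage along while its brake is on, do not pinch it by its two sides or press on it with great force, and leave the loose things on the bench where they are.

Things in the scene. Friction and masses are not known exactly. Their poses are not given: they have to be found in the camera images.
- rail: fixed steel guide rail on a base plate 100 x 440 x 10 mm; flange 50 mm wide, its top 36 mm above the bench. Origin at the centre of the plate's underside, on the bench top; y runs along the rail, x across it, z up.
- carriage: aluminium carriage captive on the rail, slides only along it; 60 mm wide, 116 mm long (its y, as the rail's). Origin at its middle, 36 mm above the bench. Raised end blocks, 26 mm long, tops 72 mm above the bench; between them a 64 mm pocket with the pad. Pad up: a brake holds it (about 25 N); pad pressed: it slides with 1 to 2 N.
- pad_top (a point): centre of the top face of the brake pad, a flat ribbed dark steel plate in the carriage's middle, 58 mm along the rail, 72 mm across; 57 mm above the bench when up, 15 mm below the end blocks' tops. Fingertips pressing it drag the carriage along by friction, or push on an end block's inner face, 32 mm from this point.
- pad (a joint): how far the pad is pressed down, m: 0 up (brake on), 0.008 fully down; it springs back. It takes about 10 N to free the brake, at 2 to 2.5 mm, and 12 N fully down; half-way or a little more (4 to 6 mm) is a good depth.
- stop_marked: the marked stop: fixed steel block on the rail, 70 mm across, 24 mm along it, top 72 mm above the bench, bearing a round mushroom-shaped post (34 mm across, top at 95 mm). Near either end of the rail. Origin on the rail's centre line at the block's middle, at bench height. The carriage rests against it when their origins are 70 mm apart along the rail.
- stop_plain: the other stop, near the rail's other end: the same block without a post. Fixed, origin likewise.
- scale_a: dark wooden knife-handle scale, flat slab 35 x 120 x 9 mm lying on the bench, loose, to be left alone; origin at the centre of its underside
- scale_b: brown wooden handle scale, slab 35 x 120 x 9 mm lying on the bench, loose, to be left alone; origin at the centre of its underside
- blade: steel knife-blade blank lying flat, about 190 x 30 x 4 mm, loose, to be left alone; origin at the centre of its underside
- spacer: upright brass spacer rod, 26 mm across, 50 mm tall, loose, to be left alone; origin at the centre of its underside
- pin_jar: small closed glass jar with steel cap, 56 mm across, 62 mm tall, loose, to be left alone; origin at the centre of its underside
- compound_bar: pale bar of polishing compound, 40 x 75 x 35 mm, loose, to be left alone; origin at the centre of its underside
- brush: hand brush about 200 mm long lying on the bench, loose, to be left alone; origin at the centre of its underside
- sand_drum: upright sanding drum, 60 mm across, 72 mm tall with its stub, loose, to be left alone; origin at the centre of its underside

How it is judged:
On the way, in this order (a step that is already met when the one before it is completed fails the run):
1. the pad is pressed down (2 mm or more) (value of joint pad above 0.002 m), for 0.1 s.
2. the carriage reaches the marked stop (within 3 mm) with the pad still pressed (horizontal distance between carriage and stop_marked below 0.073 m and value of joint pad above 0.001 m), for 0.05 s.
At the end, for the whole second after the job is handed in: The carriage is at rest within 3 mm of touching the marked stop, and the pad is up again (within 0.8 mm), so that the brake holds (horizontal distance between carriage and stop_marked below 0.073 m and value of joint pad below 0.0008 m and linear speed of carriage below 0.005 m/s).
It fails at once if the carriage is driven along the rail (faster than 20 mm/s) with its brake on (linear speed of carriage above 0.02 m/s and value of joint pad below 0.0004 m).
It fails at once if the robot bears on the carriage with more than 45 N (contact force between any of the arm, the fingers and carriage above 45 N).
It fails at once if the carriage is pinched by its two sides (contact force between the fingers and pad_c1 above 2 N and contact force between the fingers and pad_c2 above 2 N).
It fails at once if a loose thing on the bench is moved more than 15 mm (distance of any of scale_a, scale_b, blade, spacer, pin_jar, compound_bar, brush, sand_drum from where it was at the start of the episode above 0.015 m).
It also fails if it takes over 35 s, if anything falls off the work surface, if the arm or the gripper's body presses on something with over 40 N, if the wrist force passes 120 N, or if a joint passes its speed limit or range.

### The arm

A 6-joint arm with a two-finger parallel gripper is mounted at the origin on the work surface. World frame = base frame: x ahead of the robot, y to its left, z up, the work surface at z = 0. Lengths are in m, angles in rad, forces in N, time in s.
With the tool pointing down it reaches from about 0.4 to 0.825 m from the base axis. Payload 7 kg.
Tool frame: the origin (TCP) lies at the very end of the fingers, on their centre line; the grasp point (between the pads) lies 19 mm behind it (tcp_to_grasp is the distance from the TCP to the grasp point, in m); x points along the fingers, z is the direction in which the jaws open and shut, and the axes are right-handed (so a half turn about x gives the same grasp; the last joint's range is limited). The gripper opens to 88 mm and grips with 3 to 60 N. Pads are 19 mm wide; open, the fingers measure 130 mm over their backs; the gripper's body (78 mm by 193 mm) begins 47 mm behind the grasp point.
Start: joints at [-0.973, 0.359, 0.012, 0, -1.224, -0.288], TCP at [0.206, -0.643, 0.227] pointing down, gripper open.
Joint ranges: [-3.07, 3.07], [-1.43, 2.12], [-1.02, 1.25], [-3.03, 1.67], [-3.05, -0], [-3.03, 3.03]. Speed limits (rad/s): [2.39, 2.39, 3.01, 3.14, 3.14, 3.14].

### API

Orientations are given as [roll, pitch, yaw] about the fixed x, y, z axes, in that order (R = Rz(yaw) Ry(pitch) Rx(roll)).
In Python, from station import get_state, grab_frame, job_done, tcp_to_grasp gives the robot as it stands. The module is installed in compiled form; this text tells all that it offers.
- The arm moves only by the shell command python3 -m crank 'ROWS' [FORCE]. ROWS is JSON, a list of rows, each a list of 7 numbers: the shift along the tool's x, y, z in m, then the turn, a rotation vector about the tool's x, y, z in rad, then the opening, from 0 (shut) to 1 (fully open). In form: [[x, y, z, wx, wy, wz, fingers], ...]. A call has 1 to 10 rows; each row is the pose to reach, as a shift and turn from the pose commanded when the call began, along the tool's axes at that moment; what a row does not reach only later rows make up. A row lasts 1/8 s, in which the tool goes at most 62.5 mm and 10.7 degrees, less where a joint would pass 70% of its speed; a pose out of reach is approached as far as the arm can. A call with a gripper value outside its range is refused whole. The fingers move at their own pace and stop on an object; FORCE is the grip in N (left out, the last holds). Time passes only in rows, so rows that repeat a pose let the fingers close. It gives the time, the measured TCP pose, the force and the opening at its end, in the units of the state.
- get_state(): the state, without advancing time (a new reading comes with each control period).
- grab_frame(name): name is "side" or "top" or "wrist"; returns a dict with "pixels" (480x640x3 uint8, red, green, blue), "vfov" (degrees; the focal length in pixels is half the picture's height over the tangent of half this angle, whatever the lens; pixels are square), "cx", "cy" (the principal point, pixels), "extrinsics" (4x4, takes a point from world to camera coordinates). Camera axes: x right, y up, looking along -z (the intrinsics and any distortion apply to the point x, -y, -z); pixel columns grow to the right and rows downward; lengths in m; the calibration is good to about 2 mm. A picture is of the moment at which its call begins. There is no depth.
- job_done(): hands the job in, once; it reports no verdict.
The state is a dict: "t": time; "q": joint angles; "qd": joint speeds; "joint_efforts": joint torques, N m; "eef_pos": TCP position; "ee_rot": TCP orientation; "force": force on the tool from outside, world axes, zero at the start; "moment": the same for the moment, N m; "width": finger opening in m.
Only numpy, scipy, OpenCV 4.12 (cv2) and the standard library are available. Lean on these libraries where they do the work, as an engineer would, in place of code of your own. Each camera call takes 0.05 s, during which the arm holds its last target.

## Working session

There is one attempt and no reset: what is moved stays moved. The work goes in short steps, Python scripts to look and compute and a shell command to move; the robot and the scene stay as the last step left them, time stands still between calls to the robot, and variables do not carry over. Pictures are saved under pics/ and viewed, and the job is handed in when it is done.

```bash
mkdir -p pics; python3 - <<'E'
from station import *
import cv2, json
s=get_state(); print(s, tcp_to_grasp)
for n in ["side","top","wrist"]:
    f=grab_frame(n); cv2.imwrite(f"pics/{n}0.png",f["pixels"][:,:,::-1])
    print(n,{k:(v if k!="pixels" else 0) for k,v in f.items()})
E
```

```text
{'t': 0.0, 'q': array([-9.72907001e-01,  3.59373195e-01,  1.10221263e-02, -3.57976870e-04,
       -1.22408983e+00, -2.88087829e-01]), 'qd': array([-0.00075374,  0.00066468,  0.00011903,  0.00020917, -0.00063844,
        0.00057853]), 'joint_efforts': array([-5.81727954e-05, -5.82714736e+01,  2.93064737e+01,  6.99727044e+00,
        6.98617485e-03, -1.70139865e-04]), 'eef_pos': array([ 0.20559597, -0.64239393,  0.22561414]), 'ee_rot': array([0.08627779, 1.56911767, 1.9667537 ]), 'force': array([-0.78768609,  0.32107725, -0.00897747]), 'moment': array([0.00034776, 0.00886207, 0.05562493]), 'width': 0.08831473343974261} 0.0188
side {'pixels': 0, 'vfov': 46.397310068484074, 'cx': 322.6114984713263, 'cy': 233.04669552373562, 'extrinsics': array([[-0.93463863, -0.35555753, -0.00542835,  0.53762492],
       [ 0.20662933, -0.5554547 ,  0.80546533, -0.1894092 ],
       [-0.28940447,  0.75169736,  0.59261803, -1.23336318],
       [ 0.        ,  0.        ,  0.        ,  1.        ]])}
top {'pixels': 0, 'vfov': 49.41241809520823, 'cx': 318.01089425694573, 'cy': 245.13740142656727, 'extrinsics': array([[-1.22673219e-02, -9.99924401e-01,  8.39996410e-04,
        -4.09344373e-03],
       [ 9.94150612e-01, -1.21063307e-02,  1.07321935e-01,
        -5.67431236e-01],
       [-1.07303652e-01,  2.15163566e-03,  9.94223967e-01,
        -1.63645705e+00],
       [ 0.00000000e+00,  0.00000000e+00,  0.00000000e+00,
         1.00000000e+00]])}
wrist {'pixels': 0, 'vfov': 65.07474063769294, 'cx': 318.3671134650628, 'cy': 241.70105796536944, 'extrinsics': array([[-0.30502971,  0.95234004,  0.00230584,  0.67291828],
       [-0.91645355, -0.2928753 , -0.27264803,  0.03440686],
       [-0.25897831, -0.08527894,  0.96211108, -0.39036453],
       [ 0.        ,  0.        ,  0.        ,  1.        ]])}
```

View pics/top0.png

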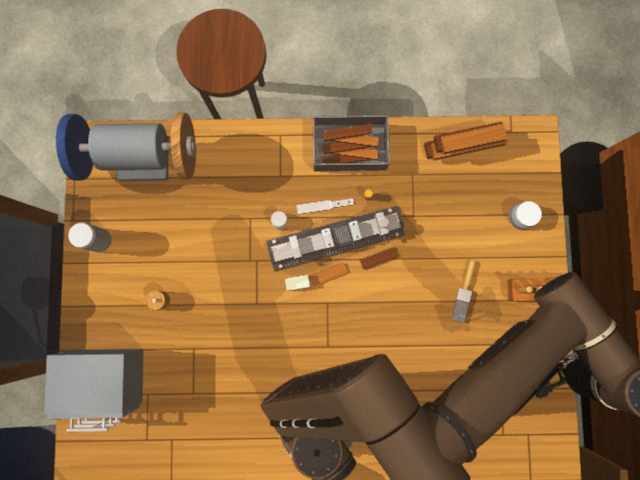

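View pics/side0.png

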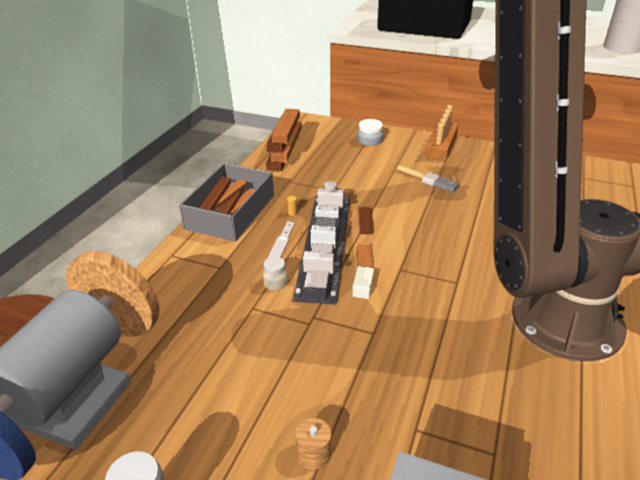

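View pics/wrist0.png

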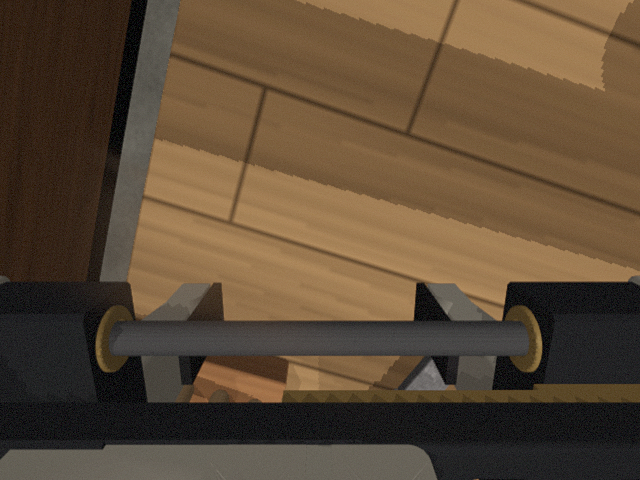

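The rail is in the top view from about (268,255) to (405,222). What looks like a post is at the right end, near (383,226). I'll enlarge both views.

```bash
python3 - <<'E'
import cv2
a=cv2.imread("pics/top0.png")[185:305,255:415]; cv2.imwrite("pics/topc.png",cv2.resize(a,None,fx=5,fy=5,interpolation=cv2.INTER_CUBIC))
a=cv2.imread("pics/side0.png")[170:310,250:390]; cv2.imwrite("pics/sidec.png",cv2.resize(a,None,fx=4,fy=4,interpolation=cv2.INTER_CUBIC))
E
```

```text
(no output)
```

View pics/topc.png

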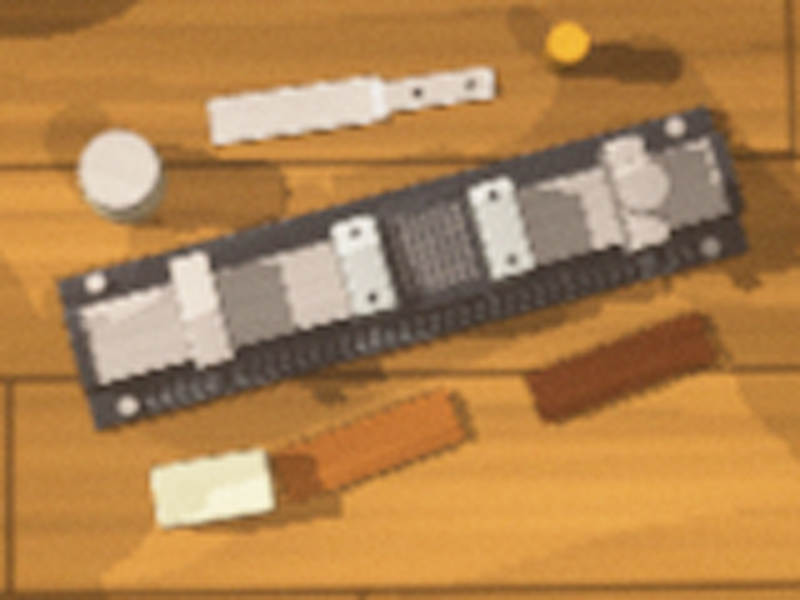

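View pics/sidec.png

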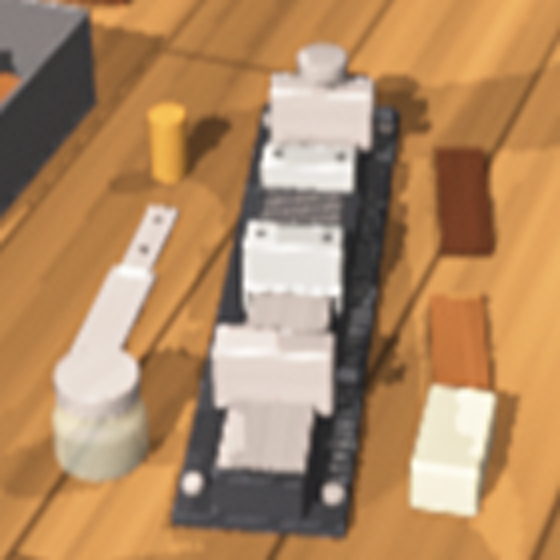

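```bash
cat > h.py <<'E'
import numpy as np
from station import *
def ray(f,u,v,z):
    fl=240/np.tan(np.radians(f["vfov"])/2); E=f["extrinsics"]; R=E[:3,:3];t=E[:3,3]
    d=R.T@np.array([(u-f["cx"])/fl,-(v-f["cy"])/fl,-1]); c=-R.T@t
    return c+d*(z-c[2])/d[2]
def proj(f,p):
    fl=240/np.tan(np.radians(f["vfov"])/2); E=f["extrinsics"]; c=E[:3,:3]@np.array(p)+E[:3,3]
    return f["cx"]+fl*c[0]/-c[2], f["cy"]-fl*c[1]/-c[2]
E
python3 - <<'E'
from h import *
f=grab_frame("top")
def P(u,v,z): return ray(f,255+u/5,185+v/5,z)[:2]
c=[P(*p,.01) for p in [(62,280),(708,108),(748,248),(97,430)]]
print("plate",np.array(c).round(4).tolist(),[np.linalg.norm(c[i]-c[i-1]).round(4) for i in range(4)])
ctr=np.mean(c,0); d=(c[1]+c[2]-c[0]-c[3]); d/=np.linalg.norm(d); n=np.array([-d[1],d[0]])
print("ctr",ctr,"dir to marked",d,np.degrees(np.arctan2(d[1],d[0])))
def rep(name,p): print(name,p.round(4),"along",((p-ctr)@d).round(4),"across",((p-ctr)@n).round(4))
rep("pad",P(432,248,.057))
for nm,q in dict(bl=[(332,225),(372,215),(397,305),(355,315)],br=[(470,187),(513,178),(530,270),(492,280)],sm=[(603,143),(640,135),(668,240),(628,250)],sp=[(170,261),(206,253),(232,360),(195,368)]).items():
    for p in q: rep(nm,P(*p,.072))
    rep(nm+" mean",np.mean([P(*p,.072) for p in q],0))
rep("post",P(643,185,.095))
# side check
g=grab_frame("side")
def S(u,v,z): return ray(g,250+u/4,170+v/4,z)[:2]
rep("S post",S(322,62,.095))
rep("S pad",S(303,207,.057))
rep("S sm",S(322,100,.072))
for p in [(265,145),(355,150),(250,225),(343,237)]: rep("S blk corner",S(*p,.072))
for nm,p,z in [("scale_a",(622,367),.009),("spacer",(568,42),.05),("jar",(120,170),.062),("blade",(350,105),.004)]: rep(nm,P(*p,z))
E
```

```text
plate [[0.585, 0.1526], [0.6929, -0.2689], [0.6005, -0.2923], [0.4876, 0.1303]] [np.float64(0.1), np.float64(0.4351), np.float64(0.0952), np.float64(0.4374)]
ctr [ 0.59148593 -0.06957699] dir to marked [ 0.25303011 -0.96745841] -75.34310903485306
pad [ 0.597  -0.0851] along 0.0164 across 0.0014
bl [ 0.6103 -0.0221] along -0.0412 across 0.0302
bl [ 0.6163 -0.0472] along -0.0154 across 0.0297
bl [ 0.5595 -0.062 ] along -0.0155 across -0.029
bl [ 0.5536 -0.0357] along -0.0424 across -0.0281
bl mean [ 0.5849 -0.0417] along -0.0286 across 0.0007
br [ 0.6333 -0.1088] along 0.0485 across 0.0305
br [ 0.6386 -0.1359] along 0.0761 across 0.0288
br [ 0.5805 -0.1453] along 0.0705 across -0.0298
br [ 0.5745 -0.1215] along 0.0459 across -0.0296
br mean [ 0.6067 -0.1279] along 0.0602 across -0.0
sm [ 0.6601 -0.1928] along 0.1366 across 0.0353
sm [ 0.6649 -0.2161] along 0.1604 across 0.034
sm [ 0.5983 -0.2319] along 0.1588 across -0.0345
sm [ 0.5923 -0.2068] along 0.1329 across -0.0339
sm mean [ 0.6289 -0.2119] along 0.1472 across 0.0002
sp [0.5889 0.0793] along -0.1447 across 0.0351
sp [0.5936 0.0568] along -0.1217 across 0.0341
sp [0.5264 0.0411] along -0.1236 across -0.0349
sp [0.5217 0.0642] along -0.1471 across -0.0337
sp mean [0.5577 0.0603] along -0.1343 across 0.0001
post [ 0.6297 -0.2142] along 0.1496 across 0.0004
S post [ 0.6281 -0.2003] along 0.1357 across 0.0024
S pad [ 0.5996 -0.0876] along 0.0194 across 0.0033
S sm [ 0.6241 -0.1896] along 0.1244 across 0.0012
S blk corner [ 0.6402 -0.1251] along 0.066 across 0.0331
S blk corner [ 0.5829 -0.14  ] along 0.066 across -0.0261
S blk corner [ 0.6162 -0.0379] along -0.0244 across 0.0319
S blk corner [ 0.5575 -0.0461] along -0.0313 across -0.0269
scale_a [ 0.5242 -0.2087] along 0.1176 across -0.1003
spacer [ 0.7294 -0.1745] along 0.1364 across 0.1069
jar [0.6483 0.111 ] along -0.1603 across 0.1006
blade [ 0.6988 -0.0355] along -0.0058 across 0.1124
```

The marked stop is at the -y end: the post appears in both views, about 0.148 m along from the plate centre. The carriage is about 0.016 m along, so it has about 0.061 m to travel. The measured block sizes agree with the given ones. Next I'll work out the move.

```bash
cat >> h.py <<'E'
from scipy.spatial.transform import Rotation as Ro
D=np.array([.253,-.9675,0]); CTR=np.array([.5915,-.0696,0])
def plan(pos,s=None):
    """shift in tool axes and turn to: tool x down, tool y = +/-D (jaws across rail)"""
    s=s or get_state(); R=Ro.from_euler('xyz',s["ee_rot"])
    best=None
    for sg in (1,-1):
        x=np.array([0,0,-1.]); y=sg*D/np.linalg.norm(D); z=np.cross(x,y)
        T=Ro.from_matrix(np.column_stack([x,y,z])); w=(R.inv()*T).as_rotvec()
        print("sg",sg,"shift",R.inv().apply(np.array(pos)-s["eef_pos"]).round(4),"turn",w.round(4))
    print("axes",R.as_matrix().round(3).tolist(),"q6",s["q"][5])
E
python3 - <<'E'
from h import *
p=CTR+.016*D; p[2]=.13; print(p); plan(p)
E
```

```text
[ 0.595548 -0.08508   0.13    ]
sg 1 shift [ 0.0964 -0.5413  0.4121] turn [-1.5168e+00  7.0000e-04  5.0000e-04]
sg -1 shift [ 0.0964 -0.5413  0.4121] turn [ 1.6248e+00  6.0000e-04 -7.0000e-04]
axes [[-0.0, -0.952, -0.305], [0.001, -0.305, 0.952], [-1.0, 0.0, 0.001]] q6 -0.28809117155338215
```

```bash
python3 -m crank '[[0,-0.045,0.0343,-0.14,0,0,0],[0,-0.09,0.0686,-0.28,0,0,0],[0,-0.135,0.103,-0.42,0,0,0],[0,-0.18,0.137,-0.56,0,0,0],[0,-0.225,0.171,-0.7,0,0,0],[0,-0.27,0.206,-0.84,0,0,0],[0,-0.315,0.24,-0.98,0,0,0],[0,-0.36,0.274,-1.12,0,0,0],[0,-0.405,0.308,-1.26,0,0,0],[0,-0.45,0.343,-1.4,0,0,0]]' 20
python3 - <<'E'
from h import *
p=CTR+.016*D; p[2]=.13; plan(p); print(get_state())
E
```

```text
t: 1.5
eef_pos: [0.5306, -0.1773, 0.2268]
ee_rot: [2.96, 1.57, -0.037]
force: [0.5, -0.2, 0.7]
width: 0.0007
sg 1 shift [ 0.0968 -0.082  -0.0774] turn [-1.12e-01 -5.00e-04 -1.00e-04]
sg -1 shift [ 0.0968 -0.082  -0.0774] turn [ 3.0296e+00 -2.0000e-04  7.0000e-04]
axes [[0.0, 0.143, -0.99], [-0.0, -0.99, -0.143], [-1.0, 0.0, -0.0]] q6 0.11623465991828062
{'t': 1.5, 'q': array([ 2.75055424e-02,  1.68889098e-01, -2.46320730e-01,  3.47727273e-05,
       -1.15509704e+00,  1.16234660e-01]), 'qd': array([ 0.73142961,  0.1788536 ,  0.21485791,  0.00169494, -0.03789465,
        0.38351096]), 'joint_efforts': array([-3.90751317e+00, -4.48034441e+01,  2.71335697e+01,  6.55621916e+00,
       -1.24495639e-02, -6.72633257e-01]), 'eef_pos': array([ 0.53059423, -0.17728664,  0.22679778]), 'ee_rot': array([ 2.96044252,  1.57030583, -0.03739589]), 'force': array([ 0.51449798, -0.17135418,  0.6872866 ]), 'moment': array([-0.13164939, -0.00643895, -0.02732729]), 'width': 0.0007363651702529838}
```

```bash
python3 -m crank '[[0,0,0,0,0,0,0],[0,0,0,0,0,0,0]]'
python3 - <<'E'
from h import *
p=CTR+.016*D; p[2]=.13; plan(p)
E
```

```text
t: 1.75
eef_pos: [0.5296, -0.1787, 0.2263]
ee_rot: [-0.198, 1.57, 3.082]
force: [-0.5, -0.1, 0.1]
width: 0.0006
sg 1 shift [ 0.0963 -0.0836 -0.0784] turn [-0.1166  0.0006  0.0002]
sg -1 shift [ 0.0963 -0.0836 -0.0784] turn [ 3.025e+00  2.000e-04 -9.000e-04]
axes [[-0.001, 0.139, -0.99], [0.0, -0.99, -0.139], [-1.0, -0.0, 0.001]] q6 0.11443169894481751
```

```bash
python3 -m crank '[[0.02,-0.028,-0.026,-0.04,0,0,0],[0.04,-0.056,-0.052,-0.08,0,0,0],[0.07,-0.0836,-0.0784,-0.1166,0,0,0],[0.096,-0.0836,-0.0784,-0.1166,0,0,0],[0.096,-0.0836,-0.0784,-0.1166,0,0,0],[0.096,-0.0836,-0.0784,-0.1166,0,0,0]]'
python3 - <<'E'
from h import *
import cv2
p=CTR+.016*D; p[2]=.07; plan(p); print(get_state()["force"])
for n,(r0,r1,c0,c1) in dict(side=(150,330,220,420),wrist=(0,480,0,640),top=(140,320,230,430)).items():
    f=grab_frame(n); a=f["pixels"][r0:r1,c0:c1,::-1]; k=800/(c1-c0) if n!='wrist' else 1
    cv2.imwrite(f"pics/{n}1.png",cv2.resize(a,None,fx=min(k,3.3),fy=min(k,3.3),interpolation=cv2.INTER_CUBIC))
E
```

```text
t: 2.5
eef_pos: [0.596, -0.0865, 0.1318]
ee_rot: [2.627, 1.57, -0.261]
force: [-0.5, 0.5, -0.1]
width: 0.0004
sg 1 shift [ 0.0618 -0.0015  0.0002] turn [-0.0017 -0.001  -0.0006]
sg -1 shift [ 0.0618 -0.0015  0.0002] turn [ 3.1399e+00 -9.0000e-04  1.5000e-03]
axes [[0.001, 0.251, -0.968], [-0.0, -0.968, -0.251], [-1.0, 0.001, -0.001]] q6 0.07345397562180588
[-0.45077089  0.52075347 -0.091628  ]
```

View pics/side1.png

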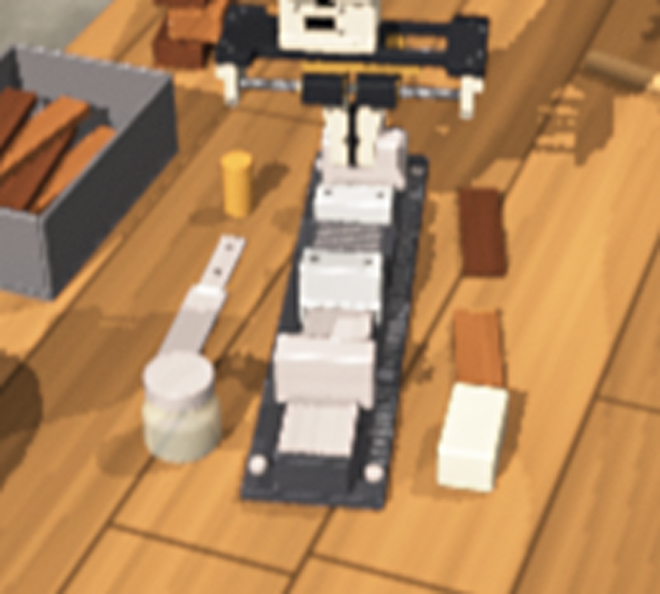

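View pics/wrist1.png

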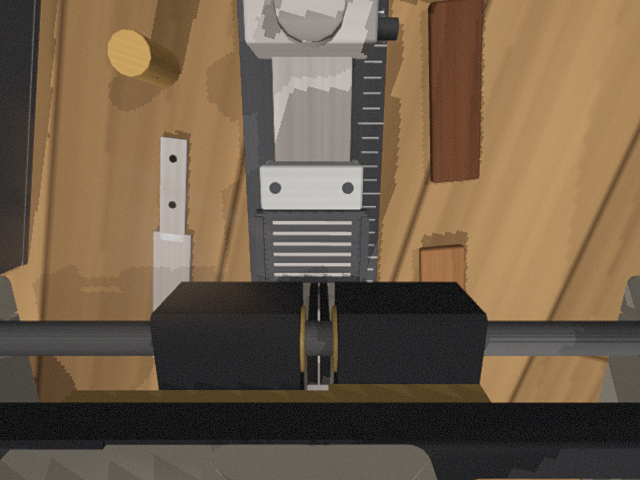

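The side view shows the closed fingers at about (350,160), standing over the carriage. The wrist view shows the front end block across rows 166–209, the stop's near top edge at about row 44, and the post above it. I'll cross-check positions from these.

```bash
python3 - <<'E'
from h import *
f=grab_frame("wrist")
N=np.array([-D[1],D[0],0])
for nm,u,v,z in [("blk outer",262,166,.072),("blk outer",361,163,.072),("blk inner",264,209,.072),("blk inner",362,209,.072),("stop near edge",248,43,.072),("stop near",378,41,.072),("post",310,12,.095),("spacer top",129,53,.05),("tip",*proj(f,get_state()["eef_pos"]),.1318)]:
    p=ray(f,u,v,z); print(nm,p.round(4),"along",((p-CTR)@D).round(4),"across",((p-CTR)@N).round(4))
p=get_state()["eef_pos"];print("tcp along",(p-CTR)@D,"across",(p-CTR)@N)
E
```

```text
blk outer [ 0.6418 -0.1314  0.072 ] along 0.0725 across 0.033
blk outer [ 0.5877 -0.1473  0.072 ] along 0.0742 across -0.0233
blk inner [ 0.6354 -0.1074  0.072 ] along 0.0477 across 0.0329
blk inner [ 0.5797 -0.122   0.072 ] along 0.0477 across -0.0247
stop near edge [ 0.6623 -0.1915  0.072 ] along 0.1359 across 0.0377
stop near [ 0.5968 -0.2095  0.072 ] along 0.1367 across -0.0303
post [ 0.6324 -0.2075  0.095 ] along 0.1438 across 0.0046
spacer top [ 0.733  -0.1725  0.05  ] along 0.1354 across 0.1109
tip [ 0.5962 -0.0858  0.1318] along 0.0168 across 0.0005
tcp along 0.016901677666172153 across 0.0005008302857542293
```

The wrist view puts the carriage centre at 0.0155 along and the gap at about 0.062 m, which matches the first measurement. Going down to just above the pad.

```bash
python3 -m crank '[[0.025,0,0,0,0,0,0],[0.045,0,0,0,0,0,0],[0.06,0,0,0,0,0,0],[0.066,0,0,0,0,0,0],[0.066,0,0,0,0,0,0],[0.066,0,0,0,0,0,0]]'
python3 - <<'E'
from h import *
s=get_state();p=s["eef_pos"];print(p,s["force"],(p-CTR)@D)
E
```

```text
t: 3.45
eef_pos: [0.5964, -0.0853, 0.0653]
ee_rot: [2.931, 1.57, 0.045]
force: [-0.2, 0.3, 0.3]
width: 0.0008
[ 0.59637667 -0.08529376  0.06529529] [-0.2090644   0.34619024  0.25965674] 0.0164175132100767
```

```bash
python3 -m crank '[[0.003,0,0,0,0,0,0],[0.005,0,0,0,0,0,0],[0.007,0,0,0,0,0,0],[0.008,0,0,0,0,0,0],[0.009,0,0,0,0,0,0],[0.010,0,0,0,0,0,0],[0.010,0,0,0,0,0,0]]'
python3 - <<'E'
from h import *
s=get_state();p=s["eef_pos"];print(p,s["force"],(p-CTR)@D)
E
```

```text
t: 4.32
eef_pos: [0.5959, -0.0855, 0.0555]
ee_rot: [2.146, 1.57, -0.739]
force: [-3.2, -0.7, 10.0]
width: 0.0003
[ 0.59594692 -0.08550191  0.05551014] [-3.22948249 -0.67623725  9.95505871] 0.016510163410135156
```

About 10 N at 1.5 mm of travel, as expected. Pressing on to about 5 mm.

```bash
python3 -m crank '[[0.001,0,0,0,0,0,0],[0.002,0,0,0,0,0,0],[0.003,0,0,0,0,0,0],[0.0035,0,0,0,0,0,0],[0.0035,0,0,0,0,0,0],[0.0035,0,0,0,0,0,0]]'
python3 - <<'E'
from h import *
s=get_state();p=s["eef_pos"];print(p,s["force"],(p-CTR)@D);plan([p[0],p[1],.1])
E
```

```text
t: 5.08
eef_pos: [0.5959, -0.0856, 0.0522]
ee_rot: [2.207, 1.57, -0.679]
force: [-3.3, 0.2, 10.2]
width: 0.0004
[ 0.59593682 -0.0855814   0.05223092] [-3.33657254  0.17634077 10.15129595] 0.016584521209971337
sg 1 shift [-0.0478  0.     -0.    ] turn [ 0.0003 -0.0004 -0.0006]
sg -1 shift [-0.0478  0.     -0.    ] turn [-3.1413e+00  9.0000e-04 -7.0000e-04]
axes [[0.001, 0.253, -0.967], [-0.0, -0.967, -0.253], [-1.0, 0.001, -0.0]] q6 0.07355260165616863
```

```bash
python3 -m crank '[[0,0.001,0,0,0,0,0],[0,0.003,0,0,0,0,0],[0,0.005,0,0,0,0,0],[0,0.008,0,0,0,0,0],[0,0.011,0,0,0,0,0],[0,0.014,0,0,0,0,0],[0,0.017,0,0,0,0,0],[0,0.019,0,0,0,0,0],[0,0.02,0,0,0,0,0],[0,0.02,0,0,0,0,0]]'
python3 - <<'E'
from h import *
import cv2
s=get_state();p=s["eef_pos"];print(p,s["force"],(p-CTR)@D, s["force"]@D)
f=grab_frame("wrist");cv2.imwrite("pics/w2.png",f["pixels"][:,:,::-1])
f=grab_frame("top");cv2.imwrite("pics/t2.png",cv2.resize(f["pixels"][185:305,255:415,::-1],None,fx=5,fy=5,interpolation=cv2.INTER_CUBIC))
f=grab_frame("side");cv2.imwrite("pics/s2.png",cv2.resize(f["pixels"][170:310,250:390,::-1],None,fx=4,fy=4,interpolation=cv2.INTER_CUBIC))
E
```

```text
t: 6.32
eef_pos: [0.601, -0.1052, 0.0522]
ee_rot: [2.007, 1.57, -0.879]
force: [-4.0, -0.3, 10.2]
width: 0.0003
[ 0.60101248 -0.10517159  0.05224532] [-3.95073156 -0.27915101 10.2496723 ] 0.03682217085546628 -0.7294564785125679
```

View pics/w2.png

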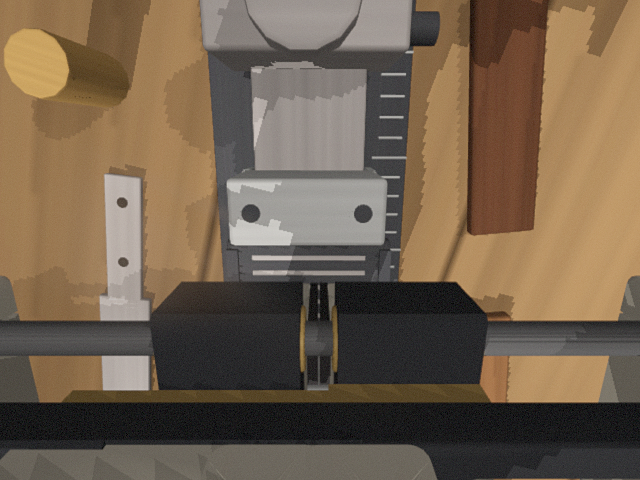

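View pics/s2.png

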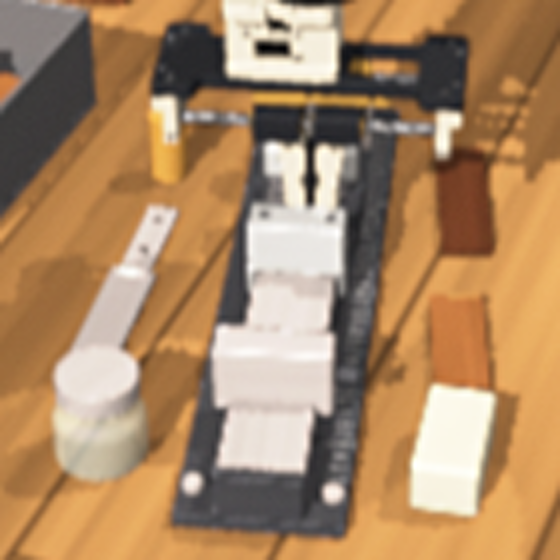

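The wrist view shows the front block's inner edge at row ~245, its outer edge at row ~178 and the stop's near edge at row ~50. I'll check whether the carriage followed. In the side view it has moved toward the stop.

```bash
python3 - <<'E'
from h import *
f=grab_frame("wrist")
for nm,u,v,z in [("outer",305,178,.072),("inner",305,245,.072),("stop near",230,50,.072),("stop near",410,48,.072)]:
    p=ray(f,u,v,z); print(nm,p.round(4),"along",((p-CTR)@D).round(4))
E
```

```text
outer [ 0.6205 -0.1594  0.072 ] along 0.0942
inner [ 0.6143 -0.1347  0.072 ] along 0.0688
stop near [ 0.655  -0.1941  0.072 ] along 0.1365
stop near [ 0.5972 -0.2098  0.072 ] along 0.1371
```

The carriage followed the full 20 mm with no slip, and the remaining gap is about 42 mm. I'll do 30 mm next, then finish slowly.

```bash
python3 -m crank '[[0,0.001,0,0,0,0,0],[0,0.004,0,0,0,0,0],[0,0.008,0,0,0,0,0],[0,0.012,0,0,0,0,0],[0,0.016,0,0,0,0,0],[0,0.020,0,0,0,0,0],[0,0.024,0,0,0,0,0],[0,0.028,0,0,0,0,0],[0,0.030,0,0,0,0,0],[0,0.031,0,0,0,0,0]]'
python3 -m crank '[[0,0.001,0,0,0,0,0],[0,0.002,0,0,0,0,0],[0,0.003,0,0,0,0,0],[0,0.004,0,0,0,0,0],[0,0.005,0,0,0,0,0],[0,0.006,0,0,0,0,0],[0,0.007,0,0,0,0,0],[0,0.008,0,0,0,0,0],[0,0.009,0,0,0,0,0],[0,0.009,0,0,0,0,0]]'
python3 - <<'E'
from h import *
import cv2
s=get_state();p=s["eef_pos"];print(p,s["force"],(p-CTR)@D, s["force"]@D)
f=grab_frame("wrist");cv2.imwrite("pics/w3.png",f["pixels"][:,:,::-1])
E
```

```text
t: 7.78
eef_pos: [0.6088, -0.1351, 0.0523]
ee_rot: [1.895, 1.57, -0.991]
force: [-4.1, -0.1, 10.1]
width: 0.0005
t: 9.02
eef_pos: [0.6111, -0.1439, 0.0523]
ee_rot: [1.889, 1.57, -0.997]
force: [-3.6, -0.5, 11.0]
width: 0.0002
[ 0.61106209 -0.14385235  0.05232515] [-3.63649601 -0.51196661 10.95065789] 0.07678835986966145 -0.42470579474563774
```

View pics/w3.png

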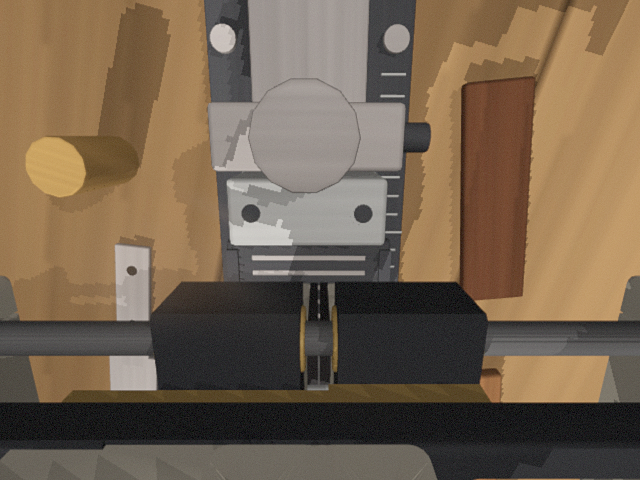

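The carriage's outer edge (row ~178) is within a few mm of the stop's edge (row ~170). I'll keep going slowly and watch the along-rail force for contact.

```bash
python3 -m crank '[[0,0.001,0,0,0,0,0],[0,0.0015,0,0,0,0,0],[0,0.002,0,0,0,0,0],[0,0.0025,0,0,0,0,0],[0,0.003,0,0,0,0,0],[0,0.003,0,0,0,0,0]]'
python3 - <<'E'
from h import *
s=get_state();p=s["eef_pos"];print(s["force"],(p-CTR)@D, s["force"]@D)
E
python3 -m crank '[[0,0.0005,0,0,0,0,0],[0,0.001,0,0,0,0,0],[0,0.0015,0,0,0,0,0],[0,0.002,0,0,0,0,0],[0,0.002,0,0,0,0,0]]'
python3 - <<'E'
from h import *
import cv2
s=get_state();p=s["eef_pos"];print(s["force"],(p-CTR)@D, s["force"]@D)
f=grab_frame("wrist");cv2.imwrite("pics/w4.png",f["pixels"][:,:,::-1])
E
```

```text
t: 9.82
eef_pos: [0.6116, -0.1462, 0.0522]
ee_rot: [2.21, 1.571, -0.675]
force: [-4.1, 2.7, 10.2]
width: 0.0003
[-4.14166643  2.65625157 10.18264676] 0.07925028942815293 -3.6177649956381206
t: 10.45
eef_pos: [0.6123, -0.1475, 0.0521]
ee_rot: [-2.612, 1.57, 0.786]
force: [-3.2, 6.3, 10.8]
width: 0.0005
[-3.17173697  6.28137629 10.77978052] 0.08060186463978028 -6.8796810141344835
```

View pics/w4.png

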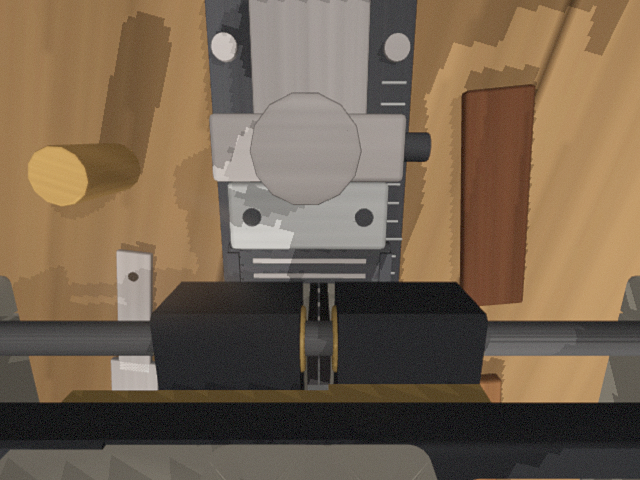

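The along-rail force rose from 0.4 to about 7 N, and in the picture the block edges meet at row ~181 with the fingers starting to slip. The carriage is against the stop, so I'll lift straight up.

```bash
python3 -m crank '[[-0.001,0,0,0,0,0,0],[-0.002,0,0,0,0,0,0],[-0.003,0,0,0,0,0,0],[-0.004,0,0,0,0,0,0],[-0.005,0,0,0,0,0,0],[-0.007,0,0,0,0,0,0],[-0.01,0,0,0,0,0,0],[-0.02,0,0,0,0,0,0],[-0.04,0,0,0,0,0,0],[-0.07,0,0,0,0,0,0]]'
python3 -m crank '[[-0.03,0,0,0,0,0,0],[-0.05,0,0,0,0,0,0],[-0.05,0,0,0,0,0,0],[-0.05,0,0,0,0,0,0]]'
python3 - <<'E'
from h import *
import cv2
s=get_state();print(s["force"])
f=grab_frame("wrist");cv2.imwrite("pics/w5.png",f["pixels"][:,:,::-1])
f=grab_frame("side");cv2.imwrite("pics/s5.png",cv2.resize(f["pixels"][170:310,250:390,::-1],None,fx=4,fy=4,interpolation=cv2.INTER_CUBIC))
E
```

```text
t: 11.75
eef_pos: [0.6117, -0.1484, 0.1214]
ee_rot: [-0.181, 1.569, -3.067]
force: [0.5, 0.6, -0.4]
width: 0.0001
t: 12.25
eef_pos: [0.6119, -0.1482, 0.1707]
ee_rot: [-0.684, 1.57, 2.712]
force: [-0.1, -0.2, -0.6]
width: 0.0006
[-0.11772272 -0.24216787 -0.55333213]
```

View pics/w5.png

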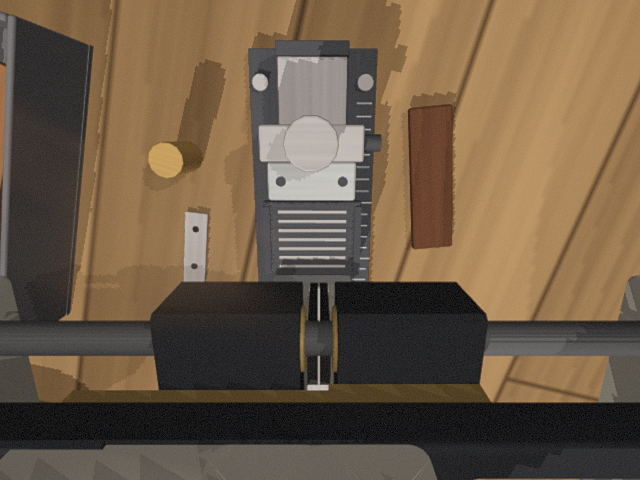

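View pics/s5.png

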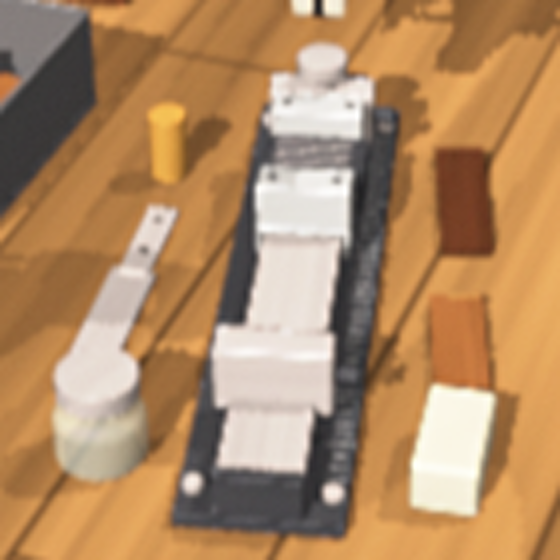

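The wrist view shows no gap between the block and the stop (row ~163), and the pad looks up. I'll measure the span once more and then hand in. Stop far edge to block inner edge should be 50 mm.

```bash
python3 - <<'E'
from h import *
f=grab_frame("wrist")
a=[(ray(f,311,v,.072)-CTR)@D for v in (125,163,201)]; print(np.round(a,4),a[0]-a[2])
job_done()
E
```

```text
[0.1597 0.1355 0.1099] 0.049788148166680146
the job is handed in; nothing more can be done
```

The carriage is resting against the marked stop with the pad up and the arm clear, and I handed the job in at about 12 s. No verdict was reported.

- **Pressing and pushing:** I pressed the pad with closed fingertips to about 5 mm at about 10 N. I then pushed the carriage about 62 mm along the rail until the along-rail force rose to about 7 N at the stop, and lifted straight up.
- **Position:** In the last wrist picture, the far edge of the stop and the inner edge of the carriage's end block were 49.8 mm apart. They would be 50 mm apart when touching. No gap was visible.
- **Pad and bench:** The pad looked fully up, and the loose things in the last side and wrist views looked undisturbed. I judged both by eye, since neither was measured directly.
- **Disagreement:** The first side-view reading of the stop's position was about 14–23 mm off. I had picked those points roughly, and the top and wrist views agreed with each other, so I used those.

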